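# Close and latch the double doors of an equipment case

### The job

The small equipment case lying on its back has two doors standing open: fully shut the grey door with the stepped-down edge first, while the blue door still stands open, then fold the blue door down so that its flange laps over the grey door's edge. Push the blue door's black wing latch in and turn it a quarter turn counter-clockwise (seen from above) so that it holds the doors shut; the depth at which it turns differs from case to case, so feel for it and do not force it. Leave the bottle, the reel and the brush round the case where they are.

Things in the scene. Friction and masses are not known exactly. Their poses are not given: they have to be found in the camera images.
- case: Grey sheet-metal case lying on its back, fixed, open at the top: 200 mm (its x) by 240 mm (its y), rim 90 mm high. Origin: centre of its underside, on the bench; z up. The grey rebated leaf hinges at y = +120 mm, the blue flanged leaf at y = -120 mm, hinge lines along x, 94 mm up.
- rebated_leaf (a joint): Angle of the grey leaf, rad: 0 shut (level on the rim), 1.57 upright, more leans outward, stop at 2.0. 196 mm long, 8 mm thick (4 each side of the hinge line); reaches 127 mm from the hinge, the last 15 mm a 3.5 mm tongue level with its underside. Stiff hinge (0.15 Nm): stays where let go; about 2 to 3 N at the edge moves it.
- rebated_edge (a point): Middle of the grey leaf's free edge, 127 mm from its hinge line, level with its outer (upper when shut) face; the tongue's surface lies 4.5 mm below that face.
- flanged_leaf (a joint): Angle of the blue leaf, rad, as for the grey one (like size, 0.15 Nm hinge, opens to the other side). A seal springs it up to about 0.06 when let go; about 7 N at the latch presses it down to 0 (level on the rim). Held by the turned latch it rests near 0.
- flanged_edge (a point): Middle of the blue leaf's free edge, 126.5 mm from its hinge line, level with its outer face. The last 15 mm are a 3.5 mm aluminium flange that laps over the grey tongue; if blue is shut first, the grey tongue lands on it and cannot go down.
- latch (a joint): Angle of the push-and-turn latch, rad: 0 open (wing at right angles to the hinge lines), grows counter-clockwise from above, 1.57 latched (wing along them), stop 1.6. Stiff (0.05 Nm), stays where left. The wing pushes in up to 18 mm on a spring (10 to 16 N) and springs back; a 30 mm cam on its spindle lies under the leaf.
- latch_wing (a point): Centre of the latch's black wing, on its axis: a bar 10 mm thick, 44 long, 26 high, on a disc of radius 23 mm that turns with it, disc top 13 mm below this point (fingertips may press on it). It stands on the blue leaf; leaf shut, wing not pushed in: case x = -62, y = -45, height 137 mm.
- keeper_wall (a point): Point inside the case's front (-x) wall, where a steel keeper with a level slot sits. From latch angle 0.4 on the cam must turn into the slot (free height 2 mm more than the cam); else it strikes the keeper and resists (in the slot under 0.15 Nm; over 0.8 Nm is forcing it). Slot height differs from case to case, hidden: leaf down, 2.5 to 16.5 mm of push-in.
- flux_mid (a point): Centre, half-way up, of a small dropper bottle (34 mm wide, 96 mm tall) standing beyond one corner of the case; bystander.
- reel_mid (a point): Centre, half-way up, of a solder reel with blue flanges (56 mm across, 36 mm tall) standing beyond one corner of the case; bystander.
- brush_mid (a point): Centre of a black-and-white brush (21 x 151 x 12 mm) lying in front of the case; bystander.

How it is judged:
By the outcome, as a careful person would: the job done as asked, in the order asked, and still so for the second after the job is handed in, with the robot touching nothing.
It also fails if it takes over 69 s, if anything falls off the work surface, if the arm or the gripper's body presses on something with over 40 N, if the wrist force passes 120 N, or if a joint passes its speed limit or range.

### The arm

A 7-joint arm with a two-finger parallel gripper is mounted at the origin on a cart in front of the work surface, level with it; the furniture and walls round the work are solid. World frame = base frame: x ahead of the robot, y to its left, z up, the work surface at z = 0. Lengths are in m, angles in rad, forces in N, time in s.
With the tool pointing down it reaches from about 0.425 to 0.95 m from the base axis. Payload 4.7 kg.
Tool frame: the origin (TCP) lies at the very end of the fingers, on their centre line; the grasp point (between the pads) lies 19 mm behind it; z points along the fingers, y is the line along which they close (so a half turn about z gives the same grasp; the last joint's range is limited). The gripper opens to 85 mm and grips with 20 to 120 N. Pads are 22 mm wide; open, the fingers measure 114 mm over their backs; the gripper's body (76 mm by 85 mm) begins 54 mm behind the grasp point. The pads swing forward as they close: fully open they stand 13 mm farther back than shut.
Start: joints at [-1.285, 0.469, -0.049, 1.532, 0.024, 1.141, -0.082], TCP at [0.209, 0.642, 0.231] pointing down, gripper open.
Joint ranges: [-2.59, 2.59], [-0.33, 1.99], [-1.39, 1.29], [0.1, 2.45], [-1.04, 4.18], [0.21, 1.99], [-2.66, 2.66]. Speed limits (rad/s): [2.57, 2.57, 3.14, 3.14, 3.14, 3.14, 3.14].

### API

Orientations are given as [roll, pitch, yaw] about the fixed x, y, z axes, in that order (R = Rz(yaw) Ry(pitch) Rx(roll)).
In Python, from plant import env gives the robot as it stands. The module is installed in compiled form; this text tells all that it offers.
- The arm moves only by the tool step_arm, never from a script. Its argument "increments" is a list that holds one entry, the list of rows, each a list of 7 numbers: the closure, from 0 (fully open) to 1 (shut), then the shift along the tool's x, y, z in m, then the turn, a rotation vector about the tool's x, y, z in degrees. A call has 1 to 5 rows; each row is the pose to reach, as a shift and turn from the pose commanded when the call began, along the tool's axes at that moment; what a row does not reach only later rows make up. A row lasts 1/12 s, in which the tool goes at most 41.7 mm and 7.16 degrees, less where a joint would pass 70% of its speed; a pose out of reach is approached as far as the arm can. A call with a gripper value outside its range is refused whole. The fingers move at their own pace and stop on an object; "squeeze" is the grip in N (left out, the last holds). Time passes only in rows, so rows that repeat a pose let the fingers close. It gives the time, the measured TCP pose, the force, the opening and the grip force at its end, in the units of the state.
- env.read_state(): the state, without advancing time (a new reading comes with each control period).
- env.snapshot(name): name is "scene" or "top" or "wrist"; returns a dict with "color" (400x640x3 uint8, blue, green, red), "depth" (400x640 float32, m along the optical axis (not along the pixel's ray), 0 where there is no reading), "K" (3x3 intrinsics, pixels), "T" (4x4, takes a point from camera to world coordinates); the wrist camera has in their place "T_tool_cam" (4x4, takes a point from camera to tool coordinates, whose origin is the TCP and whose axes are the flange's). Camera axes: x right, y down, z forward; pixel columns grow to the right and rows downward; lengths in m; the calibration is good to about 2 mm. A picture is of the moment at which its call begins: read the wrist's pose just before it.
- env.close_job(): hands the job in; it is judged then, once.
The state is a dict: "time_s": time; "qpos": joint angles; "dq": joint speeds; "joint_efforts": joint torques, N m; "eef_pos": TCP position; "eef_rot": TCP orientation; "ft_force": force on the tool from outside, world axes, zero at the start; "torque": the same for the moment, N m; "opening": opening from 0.0 (shut) to 1.0 (fully open); "finger_force": force on a finger pad.
Only numpy, scipy, OpenCV 4.12 (cv2) and the standard library are available. Lean on these libraries where they do the work, as an engineer would, in place of code of your own. Each camera call takes 0.05 s, during which the arm holds its last target. There are 200 camera calls.

## Working session

There is one attempt and no reset: what is moved stays moved. The work goes in short steps, Python scripts to look and compute and a tool call to move; the robot and the scene stay as the last step left them, time stands still between calls to the robot, and variables do not carry over. Pictures are saved under pics/ and viewed, at most 10 in all, crops included, and the job is handed in when it is done.

Besides the shell and the picture viewer there is one more tool, called after ">>>" as name(argument=value, ...) on one line, values as JSON. step_arm: Moves the arm, as the interface text tells. Its arguments: {"type":"object","properties":{"increments":{"type":"array"},"squeeze":{"type":"number"}},"required":["increments"]}

```bash
mkdir -p pics
cat > h.py <<'E'
import numpy as np, cv2
from plant import env
from scipy.spatial.transform import Rotation as R
def pt(s,u,v,w=1):
    d=s["depth"][v-w:v+w+1,u-w:u+w+1]; d=d[d>0]; z=np.median(d) if d.size else np.nan
    K=s["K"]; p=np.array([(u-K[0,2])*z/K[0,0],(v-K[1,2])*z/K[1,1],z,1]); return (s["T"]@p)[:3]
E
python3 - <<'E'
from h import *
import pickle
for n in("scene","top"):
    s=env.snapshot(n); cv2.imwrite(f"pics/{n}0.png",s["color"]); pickle.dump(s,open(n+".pkl","wb"))
st=env.read_state();print(st)
E
```

```text
{'time_s': 0.1, 'qpos': array([-1.28488816,  0.46934816, -0.04857651,  1.53357535,  0.02411084,
        1.14100753, -0.08230704]), 'dq': array([-0.00135232, -0.00185957,  0.00094234, -0.00084751, -0.00092547,
       -0.00066054,  0.00047872]), 'joint_efforts': array([ 6.81081474e-04, -5.11516678e+01, -4.68793628e-02, -2.38390106e+01,
        1.07631146e-02,  4.33701280e-03, -6.73543525e-06]), 'eef_pos': array([0.20884031, 0.64132624, 0.23037445]), 'eef_rot': array([-3.13984195e+00,  7.97201122e-05,  2.82679462e+00]), 'ft_force': array([ 0.47946336,  0.13419144, -0.29169948]), 'torque': array([-0.05293161, -0.00782267, -0.02829871]), 'finger_force': 0.0, 'opening': 1.0049235898921434}
```

View pics/scene0.png

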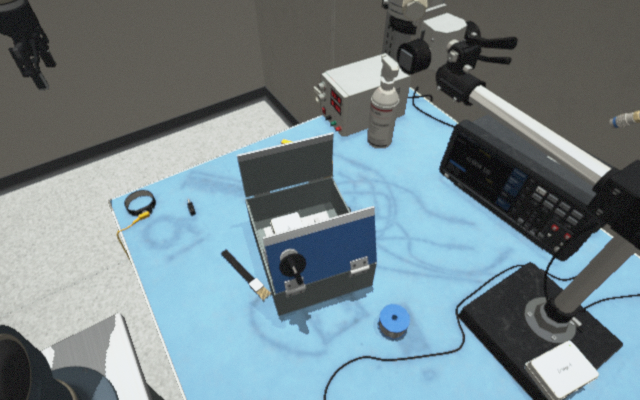

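View pics/top0.png

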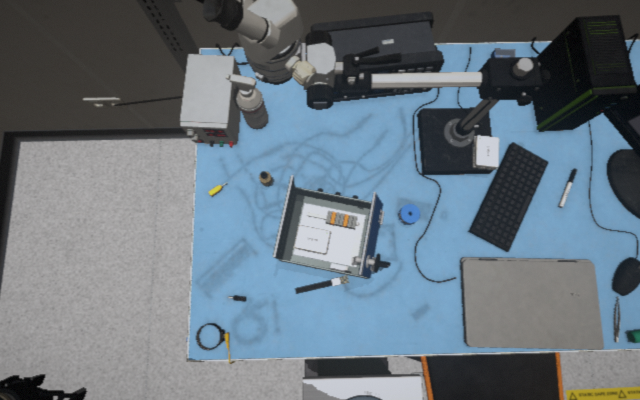

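The scene picture shows the case with the blue leaf and wing at (290,262), and the grey leaf behind at (287,165). In the top view the case spans (275-383, 178-280), with the latch at (378,264), the brush at (320,286), the reel at (409,214) and the bottle at (266,178).

Run:
```python
from h import *
import pickle
s=pickle.load(open("top.pkl","rb"))
K=s["K"];d=s["depth"];v,u=np.mgrid[0:400,0:640]
P=np.stack([(u-K[0,2])*d/K[0,0],(v-K[1,2])*d/K[1,1],d,np.ones_like(d)],-1)@s["T"].T
np.save("top.npy",P)
print("cam",s["T"][:3,3],"px/m at 1m",K[0,0])
for n,(a,b) in dict(bott=(266,178),reel=(403,213),brushL=(298,291),brushR=(345,281),latch=(380,264),bench=(250,300)).items(): print(n,pt(s,a,b).round(3))
z=P[...,2]; m=np.zeros((400,640),bool); m[165:300,262:395]=1
hi=m&(z>.11)&(d>0); ys,xs=np.nonzero(hi)
for side,f in(("grey",xs<300),("blue",xs>350)):
    Q=P[ys[f],xs[f],:3]; print(side,len(Q))
    for a in np.arange(.11,.25,.015):
        q=Q[(Q[:,2]>=a)&(Q[:,2]<a+.015)]
        if len(q)>3:print(round(a,3),len(q),q.mean(0).round(3),q.min(0).round(3),q.max(0).round(3))
rim=m&(abs(z-.09)<.006); ys,xs=np.nonzero(rim); Q=P[ys,xs,:2].astype(np.float32); print(len(Q),cv2.minAreaRect(Q))
c=cv2.resize(s["color"][165:300,255:415],None,fx=5,fy=4.4,interpolation=cv2.INTER_CUBIC)
cv2.imwrite("pics/topcrop.png",cv2.resize(s["color"][165:300,262:422],(711,600),interpolation=cv2.INTER_CUBIC))
sc=pickle.load(open("scene.pkl","rb")); cv2.imwrite("pics/scenecrop.png",cv2.resize(sc["color"][125:320,220:415],(600,600),interpolation=cv2.INTER_CUBIC))
```

```text
cam [0.41715478 0.10942098 1.09144944] px/m at 1m 381.8727954443108
bott [0.689 0.249 0.057]
reel [ 0.584 -0.132  0.036]
brushL [0.378 0.166 0.01 ]
brushR [0.401 0.035 0.001]
latch [ 0.441 -0.034  0.198]
bench [0.356 0.3   0.   ]
grey 553
0.11 38 [0.548 0.189 0.117] [0.464 0.167 0.111] [0.641 0.208 0.124]
0.125 40 [0.556 0.187 0.133] [0.463 0.166 0.125] [0.645 0.211 0.14 ]
0.14 42 [0.553 0.187 0.148] [0.465 0.165 0.14 ] [0.647 0.207 0.155]
0.155 45 [0.564 0.184 0.163] [0.471 0.164 0.155] [0.651 0.205 0.17 ]
0.17 45 [0.553 0.186 0.178] [0.464 0.164 0.17 ] [0.651 0.207 0.184]
0.185 46 [0.549 0.187 0.193] [0.463 0.165 0.185] [0.645 0.209 0.2  ]
0.2 149 [0.556 0.189 0.207] [0.465 0.164 0.201] [0.653 0.213 0.215]
0.215 148 [0.556 0.186 0.221] [0.464 0.163 0.216] [0.652 0.208 0.225]
blue 1132
0.11 96 [ 0.512 -0.041  0.117] [ 0.411 -0.061  0.11 ] [ 0.601 -0.017  0.125]
0.125 86 [ 0.508 -0.035  0.132] [ 0.414 -0.056  0.125] [ 0.601 -0.013  0.14 ]
0.14 92 [ 0.513 -0.031  0.147] [ 0.414 -0.051  0.14 ] [ 0.604 -0.004  0.155]
0.155 147 [ 0.491 -0.017  0.164] [ 0.417 -0.063  0.155] [0.603 0.021 0.17 ]
0.17 214 [ 0.481 -0.02   0.178] [ 0.417 -0.062  0.17 ] [0.606 0.029 0.185]
0.185 233 [ 0.483 -0.019  0.193] [ 0.417 -0.057  0.185] [0.608 0.029 0.2  ]
0.2 195 [ 0.506 -0.011  0.209] [ 0.419 -0.052  0.2  ] [0.608 0.015 0.215]
0.215 69 [ 0.513 -0.006  0.216] [ 0.421 -0.029  0.215] [0.607 0.015 0.22 ]
448 ((0.546461820602417, 0.12025441229343414), (0.34524625539779663, 0.2144324779510498), 73.25255584716797)
```

View pics/topcrop.png

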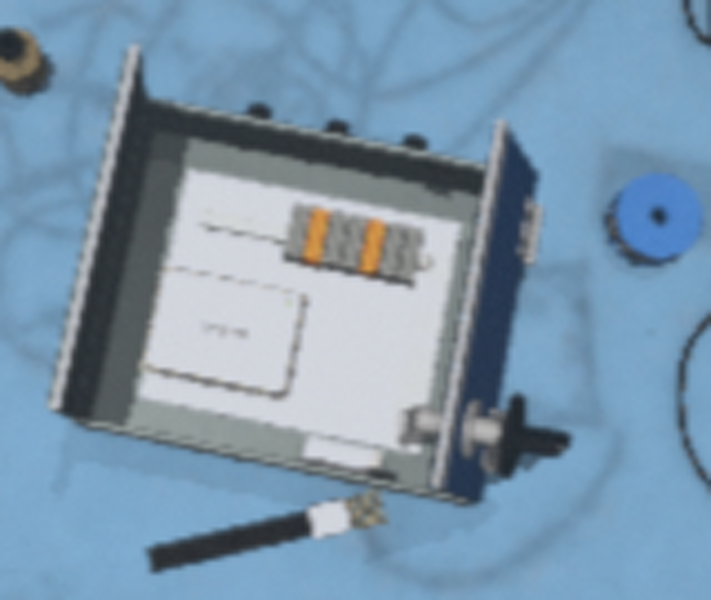

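View pics/scenecrop.png

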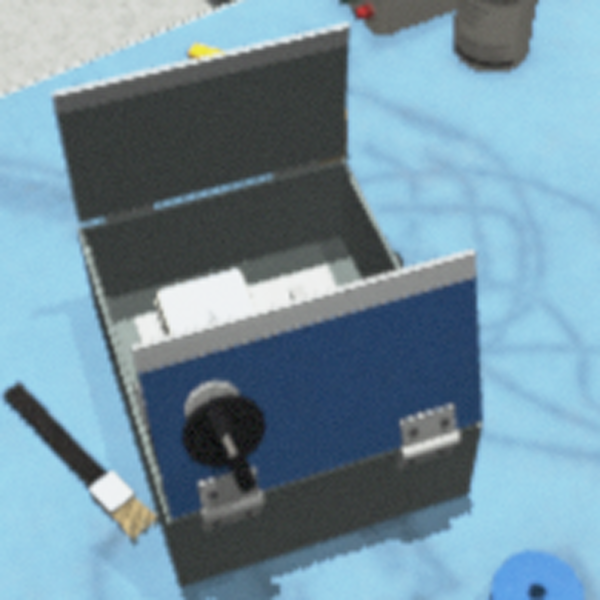

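>>> step_arm(increments=[[[1,-0.03,-0.018,0,0,0,0],[1,-0.06,-0.036,0,0,0,0],[1,-0.09,-0.055,0,0,0,0],[1,-0.12,-0.073,0,0,0,0],[1,-0.15,-0.091,0,0,0,0]]])

```text
time_s: 0.52
eef_pos: [0.3241, 0.5072, 0.2308]
eef_rot: [-3.141, -0.0, 2.827]
ft_force: [2.0, -0.2, 0.7]
opening: 0.3
finger_force: 0.0
```

>>> step_arm(increments=[[[1,-0.03,-0.018,0,0,0,0],[1,-0.06,-0.036,0,0,0,0],[1,-0.09,-0.055,0,0,0,0],[1,-0.12,-0.073,0,0,0,0],[1,-0.15,-0.091,0,0,0,0]]])

```text
time_s: 0.93
eef_pos: [0.4385, 0.3742, 0.231]
eef_rot: [-3.141, -0.0, 2.827]
ft_force: [1.0, 0.8, -0.1]
opening: -0.001
finger_force: 0.0
```

>>> step_arm(increments=[[[1,0,0,0,0,0,7],[1,0,0,0,0,0,14],[1,0,0,0,0,0,21],[1,0,0,0,0,0,28],[1,0,0,0,0,0,35]]])

```text
time_s: 1.35
eef_pos: [0.4377, 0.3756, 0.2308]
eef_rot: [-3.141, 0.0, 2.21]
ft_force: [-0.1, -0.2, 0.1]
opening: 0.004
finger_force: 0.0
```

```bash
cat >> h.py <<'E'
PSI=-0.225; C=np.array([.530,.070,0])
def w(x,y,z,psi=None,c=None):
    p=PSI if psi is None else psi
    return (C if c is None else c)+R.from_euler('z',p).apply([x,y,z])
def go(p,yaw,base=None):
    s=env.read_state()
    r0=R.from_euler('xyz',s["eef_rot"]); p0=s["eef_pos"]
    r1=R.from_euler('xyz',[np.pi,0,yaw])
    print("t",round(s["time_s"],2),"F",s["ft_force"].round(1),"shift",r0.inv().apply(np.array(p)-p0).round(4),"turn",(r0.inv()*r1).as_rotvec(degrees=True).round(1))
E
python3 -c "
from h import *
s=env.read_state();print(s['qpos'].round(2),s['eef_pos'].round(3),s['eef_rot'].round(3))
# tool y az = yaw-90deg ; want PSI -> yaw=PSI+pi/2
go(w(0,.165,.2),PSI+np.pi/2)"
```

```text
[-0.91  0.31  0.16  1.78 -0.06  1.06 -0.09] [0.438 0.376 0.231] [-3.141  0.     2.21 ]
t 1.35 F [-0.1 -0.2  0.1] shift [-0.1932  0.0174  0.0308] turn [-0.1  0.  49.5]
```

>>> step_arm(increments=[[[1,-0.038,0.003,0,0,0,0],[1,-0.077,0.007,0,0,0,0],[1,-0.115,0.01,0,0,0,0],[1,-0.154,0.014,0,0,0,0],[1,-0.19,0.017,0,0,0,0]]])

```text
time_s: 1.77
eef_pos: [0.5667, 0.2324, 0.231]
eef_rot: [-3.141, 0.0, 2.216]
ft_force: [-0.1, 0.6, -0.1]
opening: -0.0
finger_force: 0.0
```

>>> step_arm(increments=[[[1,0,0,0.006,0,0,7],[1,0,0,0.012,0,0,14],[1,0,0,0.018,0,0,21],[1,0,0,0.024,0,0,28],[1,0,0,0.03,0,0,35]]])

```text
time_s: 2.18
eef_pos: [0.5654, 0.2341, 0.2005]
eef_rot: [-3.141, 0.0, 1.599]
ft_force: [-0.0, 0.0, -0.8]
opening: 0.003
finger_force: 0.0
```

>>> step_arm(increments=[[[1,0,0,0,0,0,7],[1,0,0,0,0,0,14.5],[1,0,0,0,0,0,14.5]]])

```text
time_s: 2.43
eef_pos: [0.5653, 0.2343, 0.2006]
eef_rot: [-3.141, 0.001, 1.35]
ft_force: [-0.4, -0.0, -0.2]
opening: 0.001
finger_force: 0.0
```

Run:
```python
from h import *
go(w(0,.165,.2),PSI+np.pi/2)
s=env.read_state();r=R.from_euler('xyz',s["eef_rot"]);i=env.snapshot("wrist");cv2.imwrite("pics/w1.png",i["color"])
h=np.array([0,.12]) 
# push path, case coords; offset o = 4 + 11 (finger half width)
for th in (90,75,60,45,30,15,5,0):
    t=np.radians(th); rr=.105; o=.004+(.011 if th>30 else .003)
    y=.12-rr*np.cos(t)+o*np.sin(t); z=.094+rr*np.sin(t)+o*np.cos(t)-(0.0)
    print(th,y.round(3),z.round(3))
```

```text
t 2.43 F [-0.4 -0.  -0.2] shift [-0.003   0.0023  0.0006] turn [-0.   0.1  0.2]
90 0.135 0.199
75 0.107 0.199
60 0.08 0.192
45 0.056 0.179
30 0.033 0.153
15 0.02 0.128
5 0.016 0.11
0 0.015 0.101
```

View pics/w1.png

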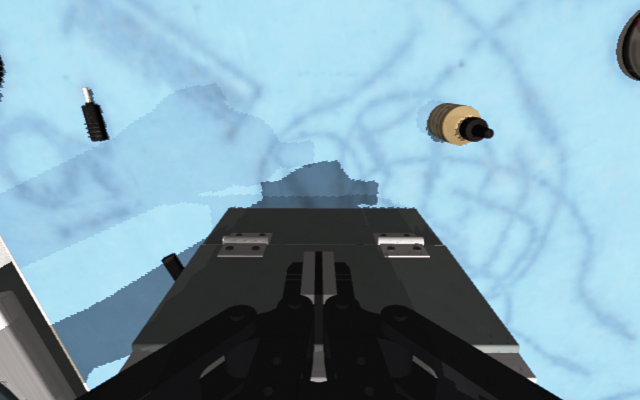

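The wrist view shows the grey leaf's outer face with the closed fingers (320,270) in front of its middle, clear of the bottle at (455,123). Now I push along the arc.

>>> step_arm(increments=[[[1,-0.017,0,0,0,0,0],[1,-0.033,0,0,0,0,0],[1,-0.047,0,0,0,0,0],[1,-0.061,0,0,0,0,0],[1,-0.075,0,0.003,0,0,0]]])

```text
time_s: 2.9
eef_pos: [0.5495, 0.1593, 0.199]
eef_rot: [3.14, -0.002, 1.351]
ft_force: [0.4, 1.0, 0.4]
opening: -0.001
finger_force: 0.7
```

>>> step_arm(increments=[[[1,-0.013,0,0.005,0,0,0],[1,-0.025,0,0.011,0,0,0],[1,-0.037,0,0.018,0,0,0],[1,-0.049,0,0.031,0,0,0],[1,-0.06,0,0.044,0,0,0]]])

```text
time_s: 3.32
eef_pos: [0.5362, 0.101, 0.1537]
eef_rot: [3.141, 0.0, 1.352]
ft_force: [0.4, 0.2, 0.8]
opening: 0.002
finger_force: 0.4
```

>>> step_arm(increments=[[[1,-0.007,0,0.012,0,0,0],[1,-0.013,0,0.025,0,0,0],[1,-0.016,0,0.034,0,0,0],[1,-0.018,0,0.043,0,0,0],[1,-0.018,0,0.048,0,0,0]]])

```text
time_s: 3.73
eef_pos: [0.5317, 0.0839, 0.1049]
eef_rot: [-3.14, 0.002, 1.351]
ft_force: [-0.7, -0.2, 0.0]
opening: 0.001
finger_force: 0.4
```

>>> step_arm(increments=[[[1,0,0,0.003,0,0,0],[1,0,0,0.006,0,0,0],[1,0,0,0.006,0,0,0]]])

```text
time_s: 3.98
eef_pos: [0.5325, 0.0853, 0.0999]
eef_rot: [-3.141, 0.0, 1.353]
ft_force: [-0.1, -0.4, 0.6]
opening: 0.003
finger_force: 0.0
```

>>> step_arm(increments=[[[1,0,0,0.002,0,0,0],[1,0,0,0.004,0,0,0],[1,0,0,0.004,0,0,0]]])

```text
time_s: 4.23
eef_pos: [0.533, 0.0854, 0.0978]
eef_rot: [3.141, -0.001, 1.352]
ft_force: [-4.0, 0.0, 10.7]
opening: 0.001
finger_force: 5.0
```

Run:
```python
from h import *
print(env.read_state()["ft_force"])
i=env.snapshot("scene");cv2.imwrite("pics/s1.png",i["color"][100:330,200:420].repeat(2,0).repeat(2,1))
for u,v in((285,205),(300,215),(320,200),(275,215)):print(pt(i,u,v).round(3))
```

```text
[-4.01202574e+00  8.60199439e-03  1.06827768e+01]
[0.498 0.093 0.168]
[0.519 0.075 0.142]
[0.561 0.071 0.164]
[0.492 0.135 0.098]
```

View pics/s1.png

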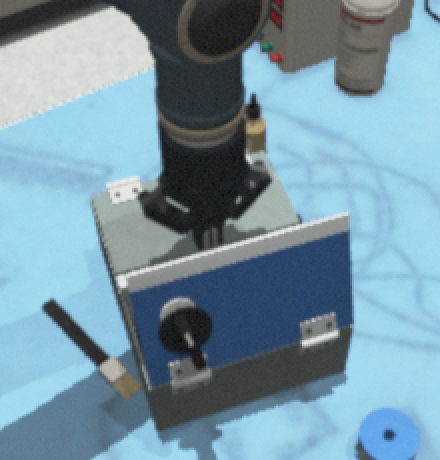

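The picture shows the grey leaf level under the fingers and the blue leaf still open with its latch at (185,330). Next: rise, cross over and come down outside the blue leaf.

>>> step_arm(increments=[[[1,0,0,-0.04,0,0,0],[1,0,0,-0.08,0,0,0],[1,0,0,-0.12,0,0,0],[1,0,0,-0.155,0,0,0],[1,0,0,-0.165,0,0,0]]])

```text
time_s: 4.7
eef_pos: [0.5356, 0.0853, 0.2675]
eef_rot: [3.132, -0.006, 1.352]
ft_force: [0.2, 0.1, -0.2]
opening: 0.002
finger_force: 0.0
```

>>> step_arm(increments=[[[1,-0.038,0.008,0,0,0,0],[1,-0.075,0.016,0,0,0,0],[1,-0.113,0.024,0,0,0,0],[1,-0.15,0.032,0,0,0,0],[1,-0.187,0.04,0,0,0,0]]])

```text
time_s: 5.12
eef_pos: [0.5306, -0.1076, 0.2612]
eef_rot: [3.141, -0.001, 1.353]
ft_force: [0.6, -0.4, -0.1]
opening: -0.003
finger_force: 0.0
```

Run:
```python
from h import *
i=env.snapshot("top");K=i["K"];d=i["depth"];v,u=np.mgrid[0:400,0:640]
P=(np.stack([(u-K[0,2])*d/K[0,0],(v-K[1,2])*d/K[1,1],d,np.ones_like(d)],-1)@i["T"].T)[...,:3]
m=(abs(P[...,2]-.098)<.004)&(P[...,1]>.04); m[:165]=0;m[300:]=0;m[:,:262]=0;m[:,395:]=0
n,l,st,_=cv2.connectedComponentsWithStats(m.astype(np.uint8)); k=1+st[1:,4].argmax(); Q=P[l==k]
print(len(Q),cv2.minAreaRect(Q[:,:2].astype(np.float32)),Q.mean(0))
cv2.imwrite("pics/t1.png",cv2.resize(i["color"][165:300,262:422],(711,600),interpolation=cv2.INTER_CUBIC))
s=env.read_state(); p=R.from_euler('z',-PSI).apply(s["eef_pos"]-C); print("case",p.round(3))
```

```text
3295 ((0.5461020469665527, 0.13324177265167236), (0.13561679422855377, 0.19593733549118042), 77.0462875366211) [0.54422505 0.13316033 0.09812724]
case [ 0.041 -0.183  0.262]
```

View pics/t1.png

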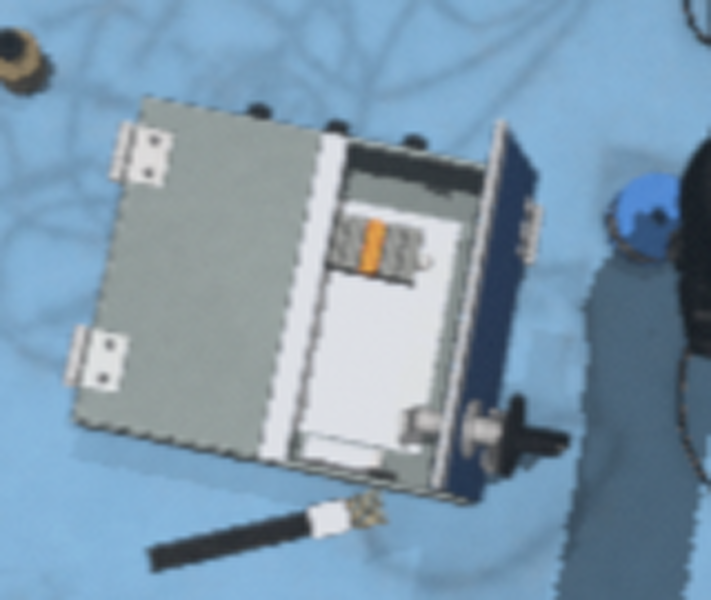

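The view shows the grey leaf fully shut, with its light tongue at (300,300), and the blue leaf still standing.

>>> step_arm(increments=[[[1,0,0,0.035,0,0,0],[1,0,0,0.072,0,0,0],[1,0.03,0,0.072,0,0,0],[1,0.06,0,0.072,0,0,0],[1,0.077,0,0.072,0,0,0]]])

```text
time_s: 5.58
eef_pos: [0.5476, -0.0278, 0.1879]
eef_rot: [-3.139, -0.0, 1.355]
ft_force: [0.2, -1.9, -0.6]
opening: -0.003
finger_force: 0.7
```

>>> step_arm(increments=[[[1,0.013,0,0.001,0,0,0],[1,0.026,0,0.003,0,0,0],[1,0.038,0,0.008,0,0,0],[1,0.049,0,0.016,0,0,0],[1,0.06,0,0.026,0,0,0]]])

```text
time_s: 6.0
eef_pos: [0.5612, 0.0279, 0.1629]
eef_rot: [3.14, -0.0, 1.351]
ft_force: [-0.1, -1.8, -0.1]
opening: 0.001
finger_force: 0.4
```

>>> step_arm(increments=[[[1,0.01,0,0.01,0,0,0],[1,0.016,0,0.023,0,0,0],[1,0.021,0,0.036,0,0,0],[1,0.025,0,0.049,0,0,0],[1,0.027,0,0.057,0,0,0]]])

```text
time_s: 6.42
eef_pos: [0.5656, 0.0542, 0.1039]
eef_rot: [-3.139, 0.001, 1.352]
ft_force: [-1.1, -1.2, 3.2]
opening: -0.0
finger_force: 1.4
```

>>> step_arm(increments=[[[1,0,0,0.003,0,0,0],[1,0,0,0.005,0,0,0],[1,0,0,0.005,0,0,0]]])

```text
time_s: 6.67
eef_pos: [0.5664, 0.0537, 0.1011]
eef_rot: [-3.141, -0.0, 1.352]
ft_force: [-0.4, 0.4, -0.0]
opening: -0.001
finger_force: 0.3
```

```bash
sed -i 's/C=np.array(.*/C=np.array([.532,.073,0])/' h.py
python3 - <<'E'
from h import *
s=env.read_state(); p=R.from_euler('z',-PSI).apply(s["eef_pos"]-C); print("case",p.round(3),s["ft_force"].round(1),s["qpos"].round(2))
E
```

```text
case [ 0.038 -0.011  0.101] [-0.4  0.4 -0. ] [-0.52  0.48  0.46  1.94 -0.29  0.8  -0.12]
```

>>> step_arm(increments=[[[1,0,0,-0.04,0,0,0],[0.5,0,0,-0.08,0,0,0],[0.4,-0.01,-0.033,-0.11,0,0,0],[0.4,-0.022,-0.066,-0.12,0,0,0],[0.4,-0.034,-0.1,-0.12,0,0,0]]])

```text
time_s: 7.08
eef_pos: [0.4629, 0.0414, 0.2246]
eef_rot: [3.135, -0.003, 1.35]
ft_force: [0.8, -1.4, 1.0]
opening: 0.567
finger_force: 0.0
```

>>> step_arm(increments=[[[0.4,0,0,0,0,0,0],[0.4,0,0,0,0,0,0]]])

```text
time_s: 7.25
eef_pos: [0.4603, 0.0417, 0.222]
eef_rot: [3.141, -0.003, 1.351]
ft_force: [0.2, -0.7, 0.2]
opening: 0.596
finger_force: 0.0
```

Run:
```python
from h import *
s=env.read_state(); i=env.snapshot("wrist"); t=env.snapshot("top")
r=R.from_euler('xyz',s["eef_rot"]); T=np.eye(4);T[:3,:3]=r.as_matrix();T[:3,3]=s["eef_pos"]; i["T"]=T@i["T_tool_cam"]
import pickle; pickle.dump(i,open("w.pkl","wb"))
print("case",R.from_euler('z',-PSI).apply(s["eef_pos"]-C).round(4),s["opening"])
K=i["K"];d=i["depth"];v,u=np.mgrid[0:400,0:640]
P=(np.stack([(u-K[0,2])*d/K[0,0],(v-K[1,2])*d/K[1,1],d,np.ones_like(d)],-1)@i["T"].T)[...,:3]
Q=R.from_euler('z',-PSI).apply((P-C).reshape(-1,3)).reshape(400,640,3)
dark=i["color"].max(-1)<70
for lo,hi in((.09,.125),(.125,.138),(.138,.147),(.147,.165)):
    m=dark&(Q[...,2]>lo)&(Q[...,2]<hi)&(abs(Q[...,0]+.062)<.05)&(abs(Q[...,1]+.045)<.05)&(d>0)
    if m.sum()>5: q=Q[m]; print(lo,m.sum(),np.percentile(q,[1,50,99],axis=0).round(4).tolist(),cv2.minAreaRect((q[:,:2]*1000).astype(np.float32)))
# leaf heights along blue leaf at case x=.04
for y in(-.1,-.05,-.01,.003,.02,.08):
    m=(abs(Q[...,0]-.0)<.03)&(abs(Q[...,1]-y)<.003)&(d>0); 
    if m.any(): print(y,np.median(Q[m][:,2]).round(4))
cv2.imwrite("pics/w2.png",i["color"])
```

```text
case [-0.0629 -0.0465  0.222 ] 0.5957933510519783
0.09 94 [[-0.0985, -0.0901, 0.09], [-0.0808, -0.0473, 0.1022], [-0.0374, -0.0272, 0.1041]] ((-68.06904602050781, -56.94361114501953), (62.86012268066406, 59.00285720825195), 76.6083755493164)
0.125 2022 [[-0.0824, -0.0644, 0.1264], [-0.0575, -0.0423, 0.1287], [-0.0397, -0.0225, 0.136]] ((-61.164405822753906, -44.02869415283203), (45.05263900756836, 44.39682388305664), 8.094035148620605)
0.138 89 [[-0.0694, -0.0604, 0.1382], [-0.062, -0.0249, 0.1426], [-0.0531, -0.0235, 0.1468]] ((-57.16100311279297, -42.41340255737305), (9.568008422851562, 41.7293701171875), 25.345584869384766)
0.147 838 [[-0.0686, -0.0663, 0.1476], [-0.0607, -0.0457, 0.1539], [-0.0535, -0.0243, 0.1563]] ((-61.10856628417969, -45.59528732299805), (10.0638427734375, 44.053802490234375), 11.136768341064453)
-0.1 0.0994
-0.05 0.2795
-0.01 0.1046
0.003 0.1054
0.02 0.0985
0.08 0.0984
```

View pics/w2.png

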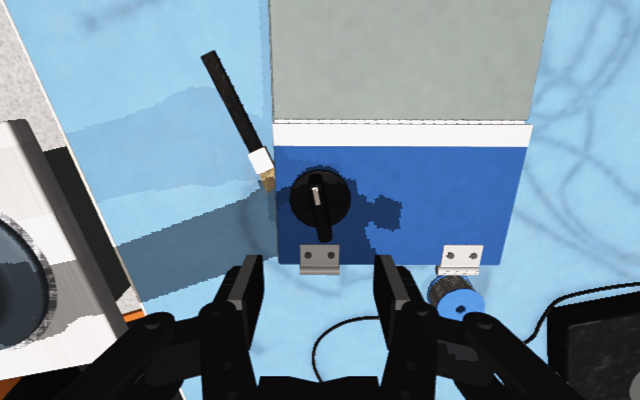

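The wrist view shows blue lapping over grey. The wing is at (320,210), almost perpendicular to the hinges, and everything else is undisturbed. I'll check the wing angle before gripping.

Run:
```python
from h import *
import pickle
i=pickle.load(open("w.pkl","rb"))
K=i["K"];d=i["depth"];v,u=np.mgrid[0:400,0:640]
P=(np.stack([(u-K[0,2])*d/K[0,0],(v-K[1,2])*d/K[1,1],d,np.ones_like(d)],-1)@i["T"].T)[...,:3]
Q=R.from_euler('z',-PSI).apply((P-C).reshape(-1,3)).reshape(400,640,3)
for z in(.151,.153,.154):
    m=(Q[...,2]>z)&(Q[...,2]<.165)&(abs(Q[...,0]+.062)<.03)&(abs(Q[...,1]+.045)<.03)&(d>0)
    q=Q[m][:,:2]; a=np.linalg.svd(q-q.mean(0),full_matrices=False)[2][0]; r=cv2.minAreaRect((q*1000).astype(np.float32))
    print(z,m.sum(),q.mean(0).round(4),"deg from case x",np.degrees(np.arctan2(a[1],a[0])).round(1)%180,r)
```

```text
0.151 886 [-0.0613 -0.0441] deg from case x 100.9 ((-61.141727447509766, -45.69066619873047), (10.01533031463623, 43.88209533691406), 11.019429206848145)
0.153 733 [-0.0616 -0.0429] deg from case x 101.1 ((-61.1599006652832, -45.073692321777344), (9.673171043395996, 42.22466278076172), 11.385863304138184)
0.154 496 [-0.0622 -0.0398] deg from case x 101.5 ((-60.9145622253418, -43.972713470458984), (9.231583595275879, 39.951690673828125), 13.330825805664062)
```

>>> step_arm(increments=[[[0.4,0.001,0.002,0.02,0,0,-5.5],[0.4,0.001,0.002,0.04,0,0,-11],[0.4,0.001,0.002,0.06,0,0,-11],[0.4,0.001,0.002,0.08,0,0,-11],[0.4,0.001,0.002,0.088,0,0,-11]]])

```text
time_s: 7.77
eef_pos: [0.4636, 0.0425, 0.1308]
eef_rot: [-3.138, 0.002, 1.544]
ft_force: [0.1, 0.1, 0.1]
opening: 0.599
finger_force: 0.0
```

>>> step_arm(increments=[[[1,0,0,0,0,0,0],[1,0,0,0,0,0,0],[1,0,0,0,0,0,0],[1,0,0,0,0,0,0],[1,0,0,0,0,0,0]]], squeeze=40)

```text
time_s: 8.18
eef_pos: [0.4626, 0.043, 0.1338]
eef_rot: [-3.139, -0.001, 1.544]
ft_force: [-6.1, 0.7, 4.0]
opening: 0.106
finger_force: 45.1
```

```bash
cat > q.py <<'E'
from h import *
s=env.read_state(); print("t",round(s["time_s"],2),"case",(R.from_euler('z',-PSI).apply(s["eef_pos"]-C)*1000).round(1),"wing deg",np.degrees(s["eef_rot"][2]-PSI-np.pi/2).round(2),"F",s["ft_force"].round(1),"M",s["torque"].round(2),"j7",s["joint_efforts"][6].round(2),s["qpos"][6].round(2),"op",round(s["opening"],3),s["finger_force"])
E
python3 q.py
```

```text
t 8.18 case [-60.9 -44.7 133.8] wing deg 11.35 F [-6.1  0.7  4. ] M [-0.07  1.07 -0.03] j7 0.06 -0.02 op 0.106 45.0646698474884
```

>>> step_arm(increments=[[[0.75,0,0,0,0,0,0],[0.75,0,0,0,0,0,0],[0.75,0,0,0.003,0,0,0],[0.75,0,0,0.005,0,0,0],[0.75,0,0,0.005,0,0,0]]])

```text
time_s: 8.6
eef_pos: [0.4646, 0.0431, 0.1284]
eef_rot: [3.14, -0.0, 1.544]
ft_force: [1.2, 0.4, 2.2]
opening: 0.249
finger_force: 0.5
```

>>> step_arm(increments=[[[1,0,-0.001,0,0,0,0],[1,0,-0.001,0,0,0,0],[1,0,-0.001,0,0,0,0],[1,0,-0.001,0,0,0,0]]], squeeze=40)

```text
time_s: 8.93
eef_pos: [0.4624, 0.0431, 0.1283]
eef_rot: [-3.141, -0.0, 1.544]
ft_force: [-2.0, 0.6, 2.7]
opening: 0.111
finger_force: 44.0
```

```bash
python3 q.py
```

```text
t 8.93 case [-61.2 -44.7 128.3] wing deg 11.36 F [-2.   0.6  2.7] M [ 0.1   0.3  -0.07] j7 0.05 -0.01 op 0.111 44.00823533535004
```

>>> step_arm(increments=[[[1,0,0,0.002,0,0,0],[1,0,0,0.004,0,0,0],[1,0,0,0.006,0,0,0],[1,0,0,0.006,0,0,0]]])

```text
time_s: 9.27
eef_pos: [0.4625, 0.0434, 0.1227]
eef_rot: [-3.141, -0.001, 1.545]
ft_force: [-4.2, 2.1, 11.2]
opening: 0.105
finger_force: 45.1
```

>>> step_arm(increments=[[[1,0,0,0,0,0,-4],[1,0,0,0,0,0,-8],[1,0,0,0,0,0,-8]]])

```text
time_s: 9.52
eef_pos: [0.4628, 0.0434, 0.123]
eef_rot: [3.142, -0.001, 1.687]
ft_force: [-3.9, 1.8, 9.5]
opening: 0.112
finger_force: 45.1
```

```bash
python3 q.py
```

```text
t 9.52 case [-60.8 -44.3 123. ] wing deg 19.54 F [-3.9  1.8  9.5] M [0.1  0.75 0.02] j7 0.33 0.12 op 0.112 45.13736844062805
```

>>> step_arm(increments=[[[1,0,0,0,0,0,-2],[1,0,0,0,0,0,-4],[1,0,0,0,0,0,-4]]])

```text
time_s: 9.77
eef_pos: [0.4629, 0.0435, 0.1231]
eef_rot: [3.141, -0.001, 1.755]
ft_force: [-4.9, 1.8, 9.9]
opening: 0.108
finger_force: 45.1
```

```bash
python3 q.py
```

```text
t 9.77 case [-60.8 -44.2 123.1] wing deg 23.47 F [-4.9  1.8  9.9] M [ 0.11  0.66 -0.  ] j7 0.16 0.19 op 0.108 45.12898921966553
```

>>> step_arm(increments=[[[1,0,0,0,0,0,-1],[1,0,0,0,0,0,-2],[1,0,0,0,0,0,-2]]])

```text
time_s: 10.02
eef_pos: [0.4629, 0.0435, 0.1231]
eef_rot: [3.141, -0.001, 1.789]
ft_force: [-3.6, 0.9, 10.5]
opening: 0.105
finger_force: 45.1
```

```bash
python3 q.py
```

```text
t 10.02 case [-60.7 -44.2 123.1] wing deg 25.42 F [-3.6  0.9 10.5] M [ 0.03  0.6  -0.12] j7 0.17 0.22 op 0.105 45.09221076965332
```

>>> step_arm(increments=[[[1,0,0,0,0,0,-1],[1,0,0,0,0,0,-2],[1,0,0,0,0,0,-2]]])

```text
time_s: 10.27
eef_pos: [0.463, 0.0436, 0.1231]
eef_rot: [3.141, -0.001, 1.823]
ft_force: [-4.6, 2.5, 8.8]
opening: 0.107
finger_force: 45.1
```

```bash
python3 q.py
```

```text
t 10.27 case [-60.7 -44.1 123.1] wing deg 27.36 F [-4.6  2.5  8.8] M [ 0.15  0.55 -0.3 ] j7 0.34 0.25 op 0.107 45.14565646648407
```

Contact with the keeper is felt (Mz -0.3). I'll keep that light torque and feel downward.

>>> step_arm(increments=[[[1,0,0,0.001,0,0,0],[1,0,0,0.001,0,0,0],[1,0,0,0.001,0,0,0]]])

```text
time_s: 10.52
eef_pos: [0.463, 0.0436, 0.1222]
eef_rot: [3.141, -0.001, 1.823]
ft_force: [-4.1, 1.0, 11.3]
opening: 0.109
finger_force: 45.4
```

```bash
python3 q.py
```

```text
t 10.52 case [-60.7 -44.1 122.2] wing deg 27.36 F [-4.1  1.  11.3] M [ 0.1   0.69 -0.17] j7 0.18 0.25 op 0.109 45.417160391807556
```

>>> step_arm(increments=[[[1,0,0,0.001,0,0,0],[1,0,0,0.001,0,0,0],[1,0,0,0.001,0,0,0]]])

```text
time_s: 10.77
eef_pos: [0.463, 0.0436, 0.1212]
eef_rot: [3.141, -0.001, 1.823]
ft_force: [-3.9, 2.4, 11.1]
opening: 0.104
finger_force: 45.3
```

```bash
python3 q.py
```

```text
t 10.77 case [-60.7 -44.  121.2] wing deg 27.37 F [-3.9  2.4 11.1] M [ 0.03  0.7  -0.11] j7 0.14 0.25 op 0.104 45.32867074012756
```

>>> step_arm(increments=[[[1,0,0,0.001,0,0,0],[1,0,0,0.001,0,0,0],[1,0,0,0.001,0,0,0]]])

```text
time_s: 11.02
eef_pos: [0.4629, 0.0437, 0.12]
eef_rot: [3.141, -0.001, 1.824]
ft_force: [-3.7, 2.7, 9.6]
opening: 0.105
finger_force: 45.2
```

```bash
python3 q.py
```

```text
t 11.02 case [-60.8 -44.  120. ] wing deg 27.4 F [-3.7  2.7  9.6] M [ 0.03  0.59 -0.  ] j7 0.05 0.25 op 0.105 45.16099154949188
```

>>> step_arm(increments=[[[1,0,0,0,0,0,-1],[1,0,0,0,0,0,-2],[1,0,0,0,0,0,-2]]])

```text
time_s: 11.27
eef_pos: [0.463, 0.0437, 0.1199]
eef_rot: [3.141, -0.001, 1.86]
ft_force: [-3.6, 4.0, 9.0]
opening: 0.106
finger_force: 44.9
```

```bash
python3 q.py
```

```text
t 11.27 case [-60.8 -44.  119.9] wing deg 29.44 F [-3.6  4.   9. ] M [ 0.05  0.48 -0.06] j7 0.13 0.28 op 0.106 44.89354848861694
```

>>> step_arm(increments=[[[1,0,0,0,0,0,-1],[1,0,0,0,0,0,-2],[1,0,0,0,0,0,-2]]])

```text
time_s: 11.52
eef_pos: [0.463, 0.0437, 0.1199]
eef_rot: [3.141, -0.001, 1.895]
ft_force: [-2.8, 3.0, 7.3]
opening: 0.105
finger_force: 44.8
```

```bash
python3 q.py
```

```text
t 11.52 case [-60.7 -43.9 119.9] wing deg 31.44 F [-2.8  3.   7.3] M [ 0.06  0.47 -0.01] j7 0.13 0.31 op 0.105 44.80571508407593
```

>>> step_arm(increments=[[[1,0,0,0,0,0,-2],[1,0,0,0,0,0,-4],[1,0,0,0,0,0,-4]]])

```text
time_s: 11.77
eef_pos: [0.4631, 0.0438, 0.1199]
eef_rot: [3.14, -0.001, 1.965]
ft_force: [-2.7, 2.9, 8.1]
opening: 0.113
finger_force: 44.7
```

```bash
python3 q.py
```

```text
t 11.77 case [-60.6 -43.8 119.9] wing deg 35.49 F [-2.7  2.9  8.1] M [0.12 0.27 0.06] j7 0.17 0.38 op 0.113 44.6976900100708
```

>>> step_arm(increments=[[[1,0,0,0,0,0,-3],[1,0,0,0,0,0,-6],[1,0,0,0,0,0,-6]]])

```text
time_s: 12.02
eef_pos: [0.4632, 0.044, 0.1199]
eef_rot: [3.14, -0.001, 2.07]
ft_force: [-2.7, 2.7, 7.2]
opening: 0.108
finger_force: 44.7
```

```bash
python3 q.py
```

```text
t 12.02 case [-60.6 -43.6 119.9] wing deg 41.52 F [-2.7  2.7  7.2] M [0.32 0.24 0.07] j7 0.25 0.47 op 0.108 44.73819136619568
```

>>> step_arm(increments=[[[1,0,0,0,0,0,-4],[1,0,0,0,0,0,-8],[1,0,0,0,0,0,-12],[1,0,0,0,0,0,-12]]])

```text
time_s: 12.35
eef_pos: [0.4633, 0.0443, 0.12]
eef_rot: [3.139, -0.0, 2.281]
ft_force: [-3.2, 3.8, 6.8]
opening: 0.109
finger_force: 44.8
```

```bash
python3 q.py
```

```text
t 12.35 case [-60.6 -43.3 120. ] wing deg 53.56 F [-3.2  3.8  6.8] M [0.48 0.19 0.08] j7 0.32 0.66 op 0.109 44.782288670539856
```

>>> step_arm(increments=[[[1,0,0,0,0,0,-4],[1,0,0,0,0,0,-8],[1,0,0,0,0,0,-12],[1,0,0,0,0,0,-12]]])

```text
time_s: 12.68
eef_pos: [0.4634, 0.0445, 0.12]
eef_rot: [3.139, 0.0, 2.49]
ft_force: [-3.3, 4.3, 7.6]
opening: 0.108
finger_force: 44.9
```

```bash
python3 q.py
```

```text
t 12.68 case [-60.5 -43.1 120. ] wing deg 65.56 F [-3.3  4.3  7.6] M [0.72 0.22 0.03] j7 0.33 0.85 op 0.108 44.86006736755371
```

>>> step_arm(increments=[[[1,0,0,0,0,0,-4],[1,0,0,0,0,0,-8],[1,0,0,0,0,0,-12],[1,0,0,0,0,0,-16],[1,0,0,0,0,0,-16]]])

```text
time_s: 13.1
eef_pos: [0.4635, 0.0448, 0.1201]
eef_rot: [3.138, 0.001, 2.769]
ft_force: [-3.2, 5.2, 7.5]
opening: 0.107
finger_force: 44.8
```

```bash
python3 q.py
```

```text
t 13.1 case [-60.5 -42.8 120.1] wing deg 81.57 F [-3.2  5.2  7.5] M [0.84 0.17 0.06] j7 0.31 1.11 op 0.107 44.827346205711365
```

>>> step_arm(increments=[[[1,0,0,0,0,0,-4],[1,0,0,0,0,0,-8],[1,0,0,0,0,0,-8]]])

```text
time_s: 13.35
eef_pos: [0.4635, 0.0449, 0.1201]
eef_rot: [3.138, 0.001, 2.909]
ft_force: [-3.2, 3.6, 8.0]
opening: 0.111
finger_force: 44.8
```

```bash
python3 q.py
```

```text
t 13.35 case [-60.5 -42.7 120.1] wing deg 89.56 F [-3.2  3.6  8. ] M [0.97 0.17 0.07] j7 0.31 1.23 op 0.111 44.82164919376373
```

Turned to about 90° with hardly any torque. Now release gently, rise and inspect.

>>> step_arm(increments=[[[0.75,0,0,0,0,0,0],[0.6,0,0,0,0,0,0],[0.6,0,0,-0.005,0,0,0],[0.6,0,0,-0.02,0,0,0],[0.6,0,0,-0.05,0,0,0]]])

```text
time_s: 13.77
eef_pos: [0.4601, 0.0422, 0.1672]
eef_rot: [-3.138, -0.007, 2.905]
ft_force: [0.3, 0.2, -1.2]
opening: 0.399
finger_force: 0.0
```

>>> step_arm(increments=[[[0.6,0,0,-0.03,0,0,0],[0.6,0,0,-0.07,0,0,0],[0.6,0,0,-0.11,0,0,0],[0.6,0.04,0.02,-0.11,0,0,0],[0.6,0.04,0.06,-0.11,0,0,0]]])

```text
time_s: 14.18
eef_pos: [0.4337, 0.1067, 0.2808]
eef_rot: [-3.141, -0.001, 2.898]
ft_force: [0.6, -0.9, -1.7]
opening: 0.4
finger_force: 0.0
```

>>> step_arm(increments=[[[0.6,0,0.04,0,0,0,0],[0.6,0,0.08,0,0,0,0],[0.6,0,0.12,0,0,0,0],[0.6,0,0.16,0,0,0,0],[0.6,0,0.16,0,0,0,0]]])

```text
time_s: 14.6
eef_pos: [0.4748, 0.2748, 0.2786]
eef_rot: [3.138, -0.001, 2.915]
ft_force: [-0.4, 0.3, -0.1]
opening: 0.399
finger_force: 0.0
```

```bash
python3 q.py
python3 - <<'E'
from h import *
i=env.snapshot("top");sc=env.snapshot("scene")
K=i["K"];d=i["depth"];v,u=np.mgrid[0:400,0:640]
P=(np.stack([(u-K[0,2])*d/K[0,0],(v-K[1,2])*d/K[1,1],d,np.ones_like(d)],-1)@i["T"].T)[...,:3]
Q=R.from_euler('z',-PSI).apply((P-C).reshape(-1,3)).reshape(400,640,3)
for y in(-.1,-.05,-.02,0,.02,.08):
    m=(abs(Q[...,0]-.03)<.04)&(abs(Q[...,1]-y)<.004)&(d>0)
    if m.any(): print(y,np.median(Q[m][:,2]).round(4))
m=(Q[...,2]>.125)&(Q[...,2]<.17)&(abs(Q[...,0]+.062)<.035)&(abs(Q[...,1]+.045)<.035); q=Q[m]; q=q[q[:,2]>q[:,2].max()-.008]; print("wing",q[:,2].max(),cv2.minAreaRect((q[:,:2]*1000).astype(np.float32)))
a=cv2.resize(i["color"][165:300,262:422],(474,400),interpolation=cv2.INTER_CUBIC); b=cv2.resize(sc["color"][120:340,220:420],(320,352)); b=cv2.copyMakeBorder(b,0,48,0,0,0)
cv2.imwrite("pics/end.png",np.hstack([a,b]))
E
```

```text
t 14.6 case [-100.8  183.9  278.6] wing deg 89.93 F [-0.4  0.3 -0.1] M [0.01 0.04 0.02] j7 -0.36 0.76 op 0.399 0.0
-0.1 0.0988
-0.05 0.0985
-0.02 0.0982
0 0.0983
0.02 0.0986
0.08 0.0979
wing 0.1514423894828436 ((-61.624237060546875, -43.88316345214844), (9.507695198059082, 42.443965911865234), 89.64547729492188)
```

View pics/end.png

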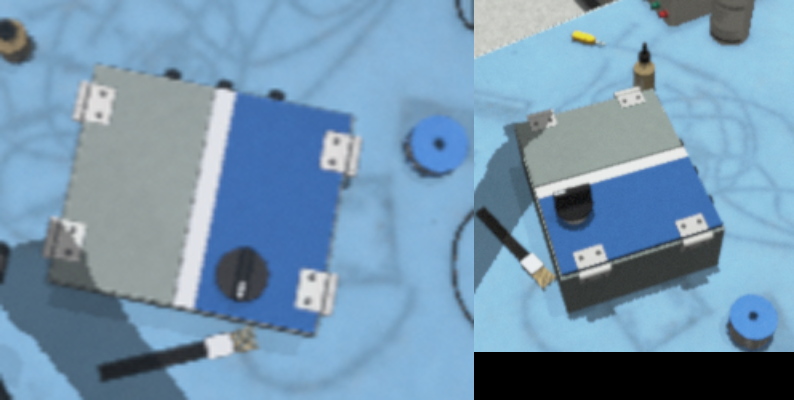

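Both leaves lie level at 98 mm. The wing at (242,275) runs along the hinge lines (89.6°), the blue leaf is held down, and the bottle, reel and brush are unmoved. Handing in.

```bash
python3 -c "
from plant import env
print(env.close_job())"
```

```text
the job is handed in; nothing more can be done
None
```

The job is handed in: grey door shut first, the blue door's flange lapped over its edge, and the latch pushed in and turned to about 90° so it holds both doors level. The bottle, reel and brush look unmoved, and it took about 15 s.

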